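Slide the salt tray from the chopping board down onto the marble slab

ROBOT

A 7-joint arm with a two-finger parallel gripper is mounted at the origin on a cart in front of the work surface, level with it; the furniture and walls round the work are solid. World frame = base frame: x ahead of the robot, y to its left, z up, the work surface at z = 0. Lengths are in m, angles in rad, forces in N, time in s.
With the tool pointing down it reaches from about 0.425 to 0.95 m from the base axis. Payload 4.7 kg.
Tool frame: the origin (TCP) lies midway between the tips of the shut fingers; the grasp point (between the pads) lies 19 mm behind it; z points along the fingers, y is the direction in which the jaws open and shut (so a half turn about z gives the same grasp; the last joint's range is limited). The gripper opens to 87 mm and grips with 3 to 60 N. Pads are 19 mm wide; open, the fingers measure 117 mm over their backs; the gripper's body (75 mm by 190 mm) begins 51 mm behind the grasp point.
Start: joints at [-1.326, 0.469, -0.049, 1.532, 0.024, 1.141, -0.082], TCP at [0.182, 0.65, 0.223] pointing down, gripper open.
Joint ranges: [-2.59, 2.59], [-0.33, 1.99], [-1.39, 1.29], [0.1, 2.45], [-1.04, 4.18], [0.21, 1.99], [-2.66, 2.66]. Speed limits (rad/s): [2.57, 2.57, 3.14, 3.14, 3.14, 3.14, 3.14].

INTERFACE

Orientations are given as a unit quaternion [x, y, z, w].
In Python, from rig import ctrl gives the robot as it stands. The module is installed in compiled form; this text tells all that it offers.
- The arm moves only by the shell command python3 -m handwheel 'ROWS' [OPENING] [FORCE]. ROWS is JSON, a list of rows, each a list of 2 entries, a list of its own where there are three numbers: the shift along the tool's x, y, z in units of 40 mm (1.0 is 40 mm), then the turn about the tool's z in units of 6 degrees (1.0 is 6 degrees). A call has 1 to 12 rows; each row shifts and turns the commanded pose from where the row before left it, along the tool's axes as they then stand; what a row does not reach is not made up. A row lasts 1/8 s, in which the tool goes at most 62.5 mm and 10.7 degrees, less where a joint would pass 70% of its speed; a pose out of reach is approached as far as the arm can. A call is refused whole if a number of a shift passes 1 or a number of a turn 1, either way. A call with a gripper value outside its range is refused whole. OPENING is the finger opening in mm, from 0 to 87, set as the call begins (- or left out, the last holds). The fingers move at their own pace and stop on an object; FORCE is the grip in N (left out, the last holds). Time passes only in rows, so rows that do not move let the fingers close. It gives the time, the measured TCP pose, the force and the opening at its end, in the units of the state.
- ctrl.state(): the state, without advancing time (a new reading comes with each control period).
- ctrl.capture(name): name is "scene" or "top" or "wrist"; returns a dict with "image" (384x512x3 uint8, red, green, blue), "fx", "fy", "cx", "cy" (pixels), "k1" (the pictures are not rectified: a ray, as slopes to the right and down, at radius r is drawn at 1 + k1 r^2 times it, then the intrinsics apply), "R" (3x3) and "t" (3): a world point X has camera coordinates R X + t. Camera axes: x right, y down, z forward; pixel columns grow to the right and rows downward; lengths in m; the calibration is good to about 2 mm. A picture is of the moment at which its call begins. There is no depth.
- ctrl.hand_in(): hands the job in, once; it reports no verdict.
The state is a dict: "time_s": time; "joints": joint angles; "qd": joint speeds; "tau": joint torques, N m; "tcp_pos": TCP position; "orientation": TCP orientation; "wrist_force": force on the tool from outside, world axes, zero at the start; "moment": the same for the moment, N m; "opening": finger opening in m.
Only numpy, scipy, OpenCV 4.12 (cv2) and the standard library are available. Lean on these libraries where they do the work, as an engineer would, in place of code of your own. Each camera call takes 0.05 s, during which the arm holds its last target.

TASK

Clear the chopping board a little: take the small tray that carries the salt shaker by its handle tab and slide it off the wooden board, over the step, onto the marble slab. Slide it, do not lift it off the boards or tip it: the shaker must stay standing on it. Let go with the whole tray flat on the slab, midway along it and still straight, and leave the tray with the shot glass where it is.

Things in the scene. Friction and masses are not known exactly. Their poses are not given: they have to be found in the camera images.
- salt_tray: Loose pale wooden tray carrying the salt shaker: 150 (x) x 78 mm, 8 mm floor, 16 mm high lip, about 0.3 kg. Origin: centre of underside; z up, x roughly the way to slide (wood to marble). Handle: upright tab on its middle line, centred at x = -54 mm, 26 mm long (x), 16 mm thick (y), top 62 mm above the underside. It may start in either of two side-by-side places on the wood.
- salt_shaker: Salt shaker, glass with a grey rounded top, 44 mm across, 90 mm high, 0.1 kg, standing loose on the salt tray's floor about 40 mm from the tray's centre towards +x, away from the handle. Origin: centre of its underside; z up along its axis.
- glass_tray: The other tray, same make, size, origin, axes and handle, beside the first on the wooden board, about 12 mm between them; it carries a small clear shot glass, 48 mm across, 61 mm high. Not to be moved. (Wall cupboards overhang the worktop behind the boards, 0.43 m up: after letting go, rise only about 0.1 m or draw back towards the front.)
- slab_mid (a point): Centre of the top of the fixed white marble slab, 196 (x) x 210 mm, 14 mm thick. x points the way of the slide, from the wooden board to the slab; z up. The fixed striped wooden chopping board, 250 x 210 mm, 20 mm thick, lies end to end with it at the -x side: the join, a 2 mm gap, is at x = -99 mm, and the wooden top is 6 mm higher than the marble.

How it is judged:
By the outcome, as a careful person would: the job done as asked, in the order asked, and still so for the second after the job is handed in, with the robot touching nothing.
It also fails if it takes over 35 s, if anything falls off the work surface, if the arm or the gripper's body presses on something with over 40 N, if the wrist force passes 120 N, or if a joint passes its speed limit or range.

## Working session

There is one attempt and no reset: what is moved stays moved. The work goes in short steps, Python scripts to look and compute and a shell command to move; the robot and the scene stay as the last step left them, time stands still between calls to the robot, and variables do not carry over. Pictures are saved under pics/ and viewed, and the job is handed in when it is done.

```bash
mkdir -p pics; cat > h.py <<'E'
import numpy as np, cv2
from rig import ctrl
def cap(n,f):
    c=ctrl.capture(n); cv2.imwrite('pics/'+f+'.png',c['image'][:,:,::-1])
    np.savez('pics/'+f+'.npz',**{k:np.array(v) for k,v in c.items()})
    return c
def load(f): 
    d=np.load('pics/'+f+'.npz'); return {k:d[k] for k in d.files}
def ray(c,uv):
    d=np.array([(uv[0]-c['cx'])/c['fx'],(uv[1]-c['cy'])/c['fy']],float); s=d.copy()
    for _ in range(30): s=d/(1+c['k1']*(s@s))
    R=np.array(c['R']); return -R.T@np.array(c['t']), R.T@np.array([s[0],s[1],1.])
def atz(c,uv,z):
    o,d=ray(c,uv); return o+d*(z-o[2])/d[2]
def tri(obs):
    A=np.zeros((3,3));b=np.zeros(3)
    L=[]
    for c,uv in obs:
        o,d=ray(c,uv); d=d/np.linalg.norm(d); P=np.eye(3)-np.outer(d,d); A+=P;b+=P@o; L.append((P,o))
    x=np.linalg.solve(A,b); return x,[float(np.linalg.norm(P@(x-o))) for P,o in L]
def proj(c,X):
    p=np.array(c['R'])@X+np.array(c['t']); s=p[:2]/p[2]; s=s*(1+c['k1']*(s@s)); return np.array([c['fx']*s[0]+c['cx'],c['fy']*s[1]+c['cy']])
E
python3 - <<'E'
from h import *
print(ctrl.state())
for n in("scene","top","wrist"):
    c=cap(n,n+'0'); print(n,c['fx'],c['k1'],-np.array(c['R']).T@np.array(c['t']))
E
```

```text
{'time_s': 0.0, 'joints': array([-1.3259372 ,  0.46945723, -0.04859085,  1.53369157,  0.02412849,
        1.14100176, -0.08229831]), 'qd': array([-0.00057621, -0.00304875,  0.00176997,  0.00073517,  0.00010508,
        0.00031329, -0.00067784]), 'tau': array([ 6.43008370e-04, -5.07982171e+01, -8.04872392e-02, -2.36152893e+01,
       -6.13983069e-02,  3.79608781e-02,  1.62933666e-04]), 'tcp_pos': array([0.18232594, 0.6492846 , 0.22148978]), 'orientation': array([ 1.36431907e-01,  9.90648961e-01, -9.82004790e-04, -8.46396853e-05]), 'wrist_force': array([-0.05327751, -0.25312087,  0.37868852]), 'moment': array([ 0.01505899, -0.01878684, -0.04119296]), 'opening': 0.08708970978623175}
scene 459.0117861762113 -0.13232263901568814 [ 0.00615468 -0.6112195   0.64325143]
top 440.61481941278686 0.02700211996780725 [ 0.43788158 -0.18159116  0.89201087]
wrist 339.29841666535384 -0.013813911706207235 [0.10958942 0.67022788 0.3835951 ]
```

View pics/scene0.png

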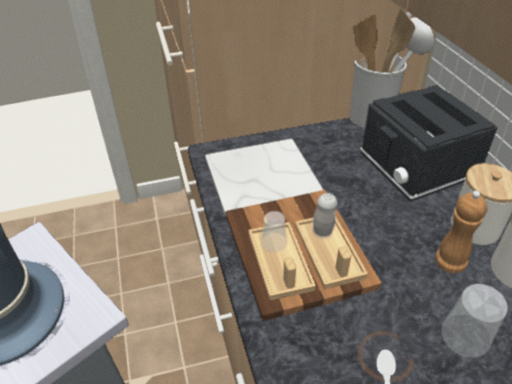

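View pics/top0.png

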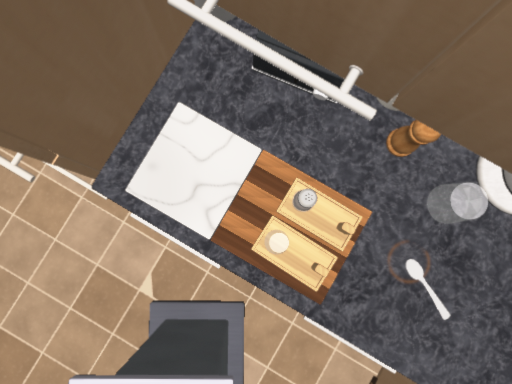

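View pics/wrist0.png

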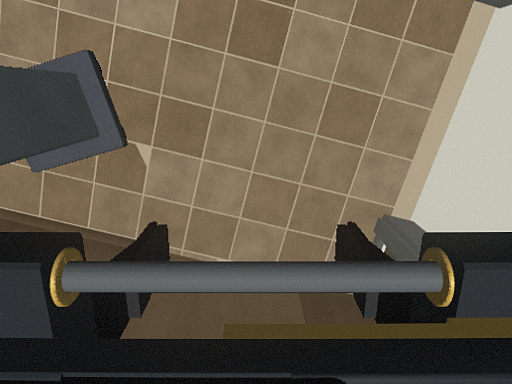

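```bash
python3 - <<'E'
from h import *
for f,(x0,y0,x1,y1),s in(("top0",(120,95,380,310),3),("scene0",(190,130,390,320),3)):
    i=cv2.imread(f'pics/{f}.png')[y0:y1,x0:x1]; i=cv2.resize(i,None,fx=s,fy=s,interpolation=cv2.INTER_CUBIC)
    for k in range((x0+9)//10*10,x1,10): cv2.putText(i,str(k) if k%20==0 else '',((k-x0)*s-10,10),0,.33,(0,0,255),1); cv2.line(i,((k-x0)*s,12),((k-x0)*s,17),(0,0,255),1)
    for k in range((y0+9)//10*10,y1,10): cv2.putText(i,str(k) if k%20==0 else '',(0,(k-y0)*s+4),0,.33,(0,0,255),1)
    cv2.imwrite(f'pics/{f}z.png',i)
E
```

```text
(no output)
```

View pics/top0z.png

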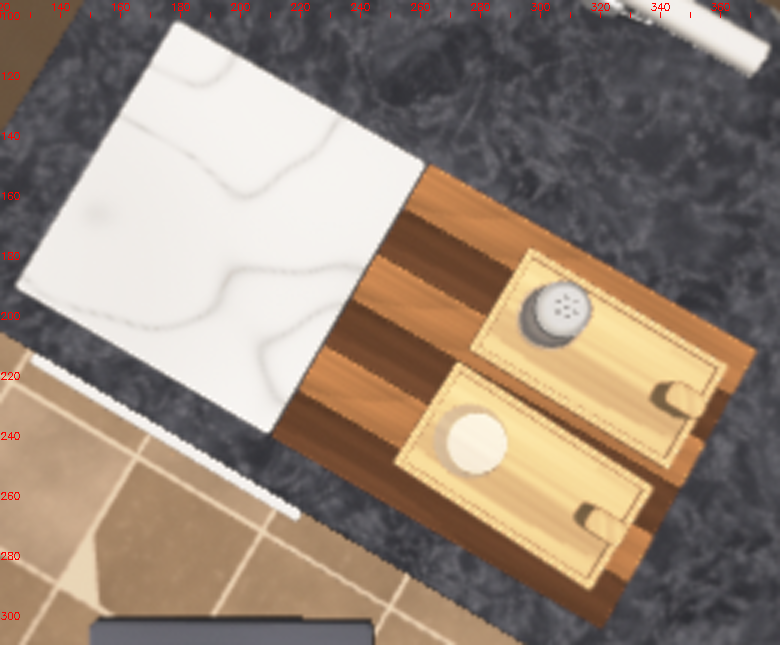

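View pics/scene0z.png

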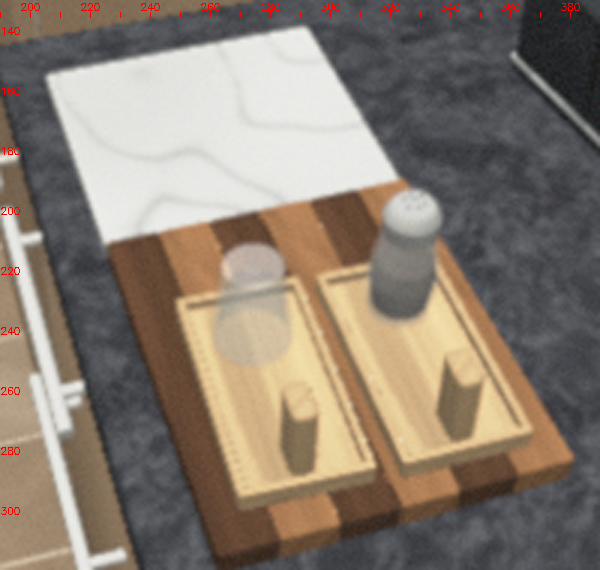

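```bash
python3 - <<'E'
from h import *
np.set_printoptions(precision=4,suppress=True)
T=load('top0');S=load('scene0')
t=lambda x,y:(120+x/3,95+y/3); s=lambda x,y:(190+x/3,130+y/3)
print('slab/wood'); 
sl=[atz(T,t(*p),.014) for p in[(178,21),(427,162),(271,434),(16,287)]]
for p in sl: print(p)
print([np.linalg.norm(sl[i]-sl[(i+1)%4]) for i in range(4)],np.mean(sl,0))
for i in(0,2): 
    for e in((1,0),(2,3)) if i==0 else (): v=sl[e[1]]-sl[e[0]];print('slide dir',np.degrees(np.arctan2(*-v[1::-1]))if 0 else np.degrees(np.arctan2(v[1],v[0])))
print('slab scene',[tri([(T,t(*a)),(S,s(*b))]) for a,b in(((178,21),(310,27)),((16,287),(47,75)),((271,434),(107,243)))])
print('wood corner',tri([(T,t(757,350)),(S,s(572,458))]),tri([(T,t(604,628)),(S,s(222,560))]))
for nm,cs,z in(('salt',[(530,248),(727,365),(669,468),(470,351)],.036),('glass',[(459,362),(653,487),(592,590),(394,464)],.036)):
    q=[atz(T,t(*p),z) for p in cs]; print(nm,np.mean(q,0)[:2],[round(float(np.linalg.norm(q[i]-q[(i+1)%4])),4) for i in range(4)])
    for e in((1,0),(2,3)): v=q[e[1]]-q[e[0]];print('dir',np.degrees(np.arctan2(v[1],v[0])))
    v=q[0]-q[3];print('perp',np.degrees(np.arctan2(v[1],v[0])))
print('rim tri',[tri([(T,t(*a)),(S,s(*b))]) for a,b in(((727,365),(532,432)),((669,468),(403,466)),((470,351),(318,273)))])
print('handle top',tri([(T,t(686,399)),(S,s(463,366))]))
print('glass handle',tri([(T,t(608,525)),(S,s(299,400))]))
print('shaker top',tri([(T,t(566,306)),(S,s(413,203))]))
E
```

```text
slab/wood
[ 0.696  -0.0461  0.014 ]
[ 0.6017 -0.215   0.014 ]
[ 0.4189 -0.1133  0.014 ]
[0.5146 0.0572 0.014 ]
[np.float64(0.1934403753326844), np.float64(0.20922215315266293), np.float64(0.19552104773155554), np.float64(0.20878747695586608)] [ 0.5578 -0.0793  0.014 ]
slide dir 60.83132390792478
slide dir 60.701640189531545
slab scene [(array([ 0.6966, -0.0471,  0.0149]), [0.0011940256608063357, 0.001194025660806253]), (array([0.5146, 0.0568, 0.015 ]), [0.00019698999910242274, 0.00019698999910237197]), (array([ 0.4188, -0.1135,  0.0194]), [0.0002579911161344106, 0.0002579911161342701])]
wood corner (array([ 0.4766, -0.4322,  0.0221]), [0.0009802258220256489, 0.0009802258220256627]) (array([ 0.296 , -0.332 ,  0.0197]), [0.00023200053942441952, 0.00023200053942431354])
salt [ 0.4706 -0.3264] [0.1481, 0.0768, 0.1482, 0.0779]
dir 59.576394477603095
dir 60.03966660183168
perp -29.89459075079751
glass [ 0.3944 -0.2782] [0.148, 0.0765, 0.1495, 0.0779]
dir 57.71387308837388
dir 58.259217550908986
perp -32.1812592752575
rim tri [(array([ 0.4663, -0.4092,  0.0354]), [0.0005596909577854745, 0.00055969095778545]), (array([ 0.3994, -0.3708,  0.0355]), [0.0008769034832521324, 0.0008769034832522375]), (array([ 0.4745, -0.2433,  0.0404]), [0.0009536499613717184, 0.0009536499613715429])]
handle top (array([ 0.4437, -0.3716,  0.0812]), [0.000571882657971415, 0.0005718826579714027])
glass handle (array([ 0.3665, -0.3231,  0.0815]), [0.0011784512105985836, 0.0011784512105986232])
shaker top (array([ 0.4973, -0.2932,  0.1148]), [0.0008434912185122024, 0.0008434912185120781])
```

```bash
python3 - <<'E'
from h import *
np.set_printoptions(precision=3,suppress=True)
T=load('top0');S=load('scene0')
c0=np.array([.5578,-.0793,0]);th=np.radians(60.7);X=np.array([np.cos(th),np.sin(th),0]);N=np.array([-X[1],X[0],0])
def sf(p): return np.array([(p-c0)@X,(p-c0)@N,p[2]])
for nm,c,uv,z in[('corner',T,(93,190),0),('cabface',T,(200,25),0),('edge',T,(218,266),0),('edge2',T,(306,318),0),('cornerS',S,(190,140),0),('cabS',S,(350,108),0),('toasterT',T,(252,70),0),('toasterT2',T,(315,95),0),('toasterS',S,(362,155),0),('crock',S,(375,120),0)]:
    p=atz(c,uv,z);print(nm,p,sf(p))
tcp=np.array([.182,.649,.221]);print(sf(tcp),proj(S,tcp),proj(T,tcp))
for z in(0,.3,.6):
  print(z,'top proj of corner',proj(T,c0+.2*X+.15*N+[0,0,z]))
for r in(.44,.5):
  for a in range(70,-50,-15):
    p=np.array([r*np.cos(np.radians(a)),r*np.sin(np.radians(a)),.2]);print(r,a,p,sf(p))
E
```

```text
corner [0.516 0.126 0.   ] [0.159 0.136 0.   ]
cabface [ 0.864 -0.084  0.   ] [ 0.146 -0.269  0.   ]
edge [ 0.366 -0.128  0.   ] [-0.137  0.143  0.   ]
edge2 [ 0.266 -0.305  0.   ] [-0.339  0.144  0.   ]
cornerS [0.541 0.146 0.   ] [0.188 0.125 0.   ]
cabS [ 0.927 -0.052  0.   ] [ 0.205 -0.308  0.   ]
toasterT [ 0.77  -0.193  0.   ] [ 0.005 -0.24   0.   ]
toasterT2 [ 0.718 -0.324  0.   ] [-0.135 -0.26   0.   ]
toasterS [ 0.775 -0.193  0.   ] [ 0.007 -0.245  0.   ]
crock [ 0.923 -0.133  0.   ] [ 0.132 -0.345  0.   ]
[0.451 0.684 0.221] [-56.948  52.094] [-358.244  412.307]
0 top proj of corner [ 71.774 185.628]
0.3 top proj of corner [-16.875 162.848]
0.6 top proj of corner [-298.482   90.949]
0.44 70 [0.15  0.413 0.2  ] [0.23  0.596 0.2  ]
0.44 55 [0.252 0.36  0.2  ] [0.234 0.482 0.2  ]
0.44 40 [0.337 0.283 0.2  ] [0.208 0.37  0.2  ]
0.44 25 [0.399 0.186 0.2  ] [0.153 0.268 0.2  ]
0.44 10 [0.433 0.076 0.2  ] [0.075 0.185 0.2  ]
0.44 -5 [ 0.438 -0.038  0.2  ] [-0.023  0.124  0.2  ]
0.44 -20 [ 0.413 -0.15   0.2  ] [-0.133  0.091  0.2  ]
0.44 -35 [ 0.36  -0.252  0.2  ] [-0.248  0.087  0.2  ]
0.5 70 [0.171 0.47  0.2  ] [0.29  0.606 0.2  ]
0.5 55 [0.287 0.41  0.2  ] [0.294 0.476 0.2  ]
0.5 40 [0.383 0.321 0.2  ] [0.264 0.349 0.2  ]
0.5 25 [0.453 0.211 0.2  ] [0.202 0.233 0.2  ]
0.5 10 [0.492 0.087 0.2  ] [0.113 0.138 0.2  ]
0.5 -5 [ 0.498 -0.044  0.2  ] [0.002 0.07  0.2  ]
0.5 -20 [ 0.47  -0.171  0.2  ] [-0.123  0.032  0.2  ]
0.5 -35 [ 0.41  -0.287  0.2  ] [-0.253  0.028  0.2  ]
```

```bash
python3 - <<'E'
from h import *
i=cv2.imread('pics/top0.png')[0:250,0:260];cv2.imwrite('pics/top0c.png',cv2.resize(i,None,fx=2.4,fy=2.4))
i=cv2.imread('pics/scene0.png')[0:230,70:300];cv2.imwrite('pics/scene0c.png',cv2.resize(i,None,fx=2.5,fy=2.5))
E
```

```text
(no output)
```

View pics/top0c.png

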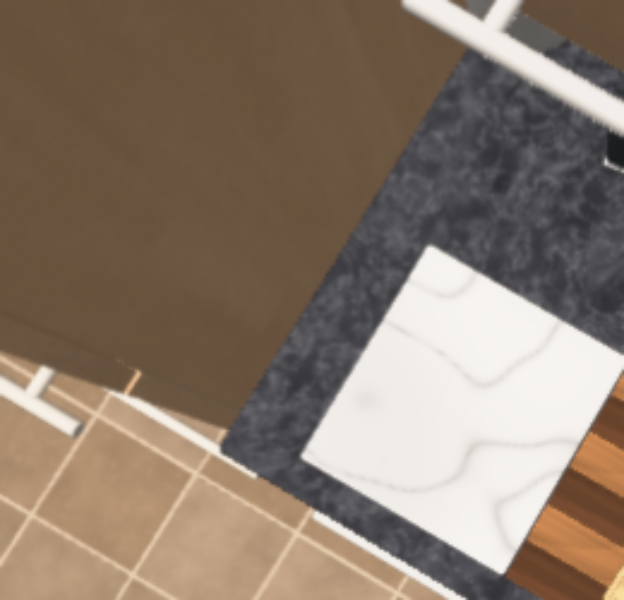

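View pics/scene0c.png

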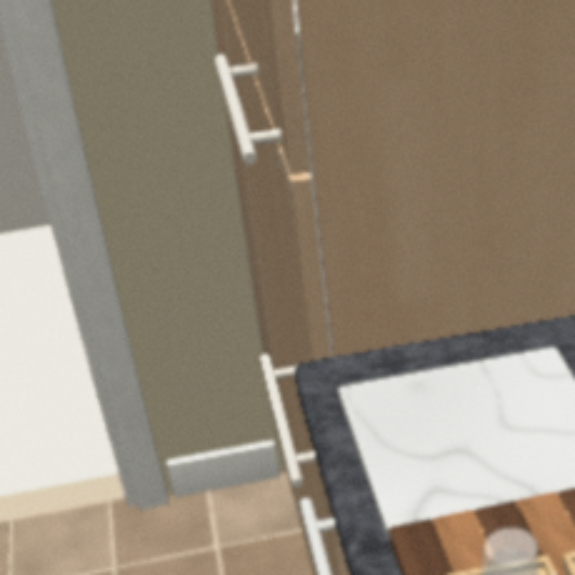

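```bash
python3 -m handwheel '[[[0,-1,0],0],[[0,-1,0],0],[[0,-1,0],0],[[0,-1,0],0],[[0,-1,0],0],[[-1,-0.42,0],0],[[-1,-0.42,0],0],[[-1,-0.42,0],0],[[-1,-0.42,0],0],[[-1,-0.42,0],0]]'; python3 -m handwheel '[[[-1,-0.76,0],0],[[-1,-0.76,0],0],[[-1,-0.76,0],0],[[-1,-0.76,0],0],[[-0.38,-1,0],0],[[-0.38,-1,0],0],[[-0.38,-1,0],0],[[-0.38,-1,0],0],[[-0.38,-1,0],0],[[0,0,0],0]]'
```

```text
time_s: 1.4
tcp_pos: [0.2991, 0.3213, 0.2226]
orientation: [0.136, 0.991, 0.0, 0.0]
wrist_force: [-0.6, 0.6, -0.2]
opening: 0.0869
time_s: 2.65
tcp_pos: [0.4382, -0.0542, 0.2226]
orientation: [0.14, 0.99, -0.0, 0.0]
wrist_force: [-0.1, 0.8, 0.7]
opening: 0.0872
```

```bash
python3 -m handwheel '[[[-0.29,-0.95,0],0],[[-0.29,-0.95,0],0],[[-0.29,-0.95,0],0],[[-0.29,-0.95,0],0],[[-0.29,-0.95,0],0],[[-0.29,-0.95,0],0],[[-0.29,-0.95,0],0],[[-0.29,-0.95,0],0],[[0,0,0],1],[[0,0,0],1],[[0,0,0],1],[[0,0,0],1]]' 40; python3 -m handwheel '[[[0,0,0],1],[[0,0,0],1],[[0,0,0],1],[[0,0,0],1],[[0,0,0],1],[[0,0,0],1],[[0,0,0],1],[[0,0,0],1],[[0,0,0],1],[[0,0,0],1],[[0,0,0],1],[[0,0,0],1]]'; python3 -m handwheel '[[[0,0,0],1],[[0,0,0],0.3],[[0,0,0],0],[[0,0,0],0]]'
python3 - <<'E'
from h import *
s=ctrl.state(); print(s['joints'],s['tcp_pos'],s['orientation']);cap('wrist','w1')
E
```

```text
time_s: 4.15
tcp_pos: [0.4464, -0.3675, 0.222]
orientation: [0.34, 0.94, 0.001, -0.0]
wrist_force: [0.5, -0.9, -1.0]
opening: 0.0399
time_s: 5.65
tcp_pos: [0.4465, -0.3674, 0.2219]
orientation: [0.828, 0.561, 0.0, -0.001]
wrist_force: [-0.1, -0.6, -0.3]
opening: 0.0398
time_s: 6.15
tcp_pos: [0.4458, -0.3686, 0.2224]
orientation: [0.863, 0.504, 0.0, -0.0]
wrist_force: [-0.1, -0.4, -0.2]
opening: 0.0398
[-0.2010583   0.53197345  1.17312289  1.81244356 -0.53495923  1.16292606
  0.63371741] [ 0.44578134 -0.36857207  0.22244141] [ 8.63489212e-01  5.04367256e-01  1.70557714e-04 -1.51283781e-04]
```

View pics/w1.png

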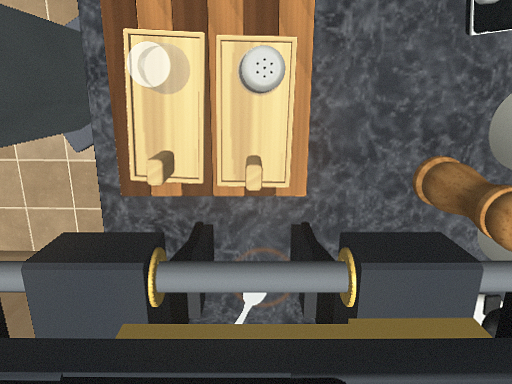

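```bash
python3 - <<'E'
from h import *
i=cv2.imread('pics/w1.png')[20:210,110:320];cv2.imwrite('pics/w1z.png',cv2.resize(i,None,fx=3.5,fy=3.5,interpolation=cv2.INTER_CUBIC)[:600])
T=load('top0');S=load('scene0');W=load('w1')
print(atz(T,(402,146),0),atz(S,(455,258),0),tri([(T,(428,130)),(S,(471,200))]))
print(tri([(T,(395,148)),(W,(440,185))]))
E
```

```text
[ 0.61341989 -0.50173714  0.        ] [ 0.63361485 -0.49808842  0.        ] (array([ 0.61064762, -0.49022703,  0.15647061]), [0.00036562263927650436, 0.000365622639276528])
(array([ 0.59174335, -0.45718094,  0.08901034]), [0.00044666256331887973, 0.00044666256331896706])
```

View pics/w1z.png

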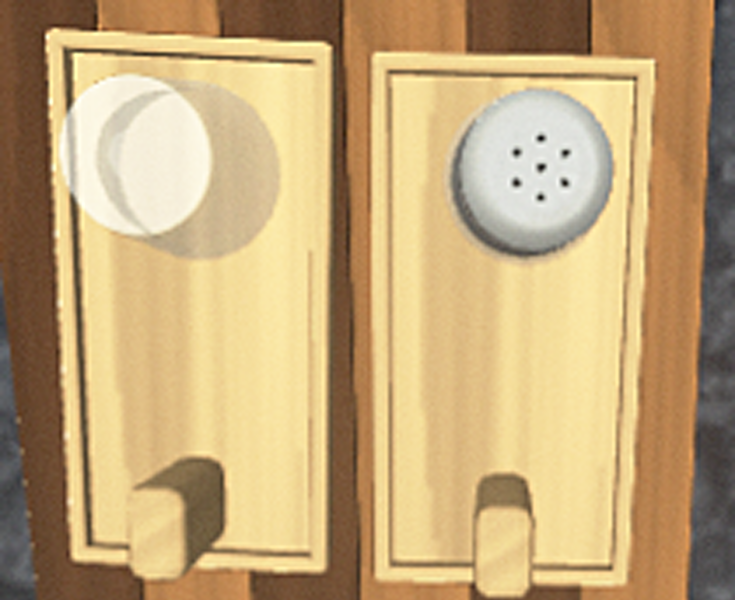

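```bash
python3 - <<'E'
from h import *
np.set_printoptions(precision=4,suppress=True)
T=load('top0');S=load('scene0');W=load('w1')
w=lambda x,y:(110+x/3.5,20+y/3.5);t=lambda x,y:(120+x/3,95+y/3); s=lambda x,y:(190+x/3,130+y/3)
print('handle',tri([(T,t(686,399)),(S,s(463,366)),(W,w(503,551))]),tri([(T,t(686,399)),(W,w(503,551))]),atz(W,w(503,551),.082))
q=[atz(W,w(*p),.036) for p in[(656,60),(626,583),(378,581),(372,56)]]
print(np.mean(q,0),[round(float(np.linalg.norm(q[i]-q[(i+1)%4])),4) for i in range(4)])
for a,b in((1,0),(2,3)):v=q[b]-q[a];print(np.degrees(np.arctan2(v[1],v[0])))
# wood board right/left edges
for a,b in(((692,590),(712,20)),((35,590),(0,280))):
  v=atz(W,w(*b),.02)-atz(W,w(*a),.02);print('wood',np.degrees(np.arctan2(v[1],v[0])))
print('shaker top',tri([(T,t(566,306)),(S,s(413,203)),(W,w(540,168))]))
st=ctrl.state();x,y,z,ww=st['orientation'];print('tool x dir',np.degrees(np.arctan2(2*x*y,x*x-y*y)),st['tcp_pos'])
E
```

```text
handle (array([ 0.445 , -0.3712,  0.0794]), [0.001614060630599069, 0.0008238537089981982, 0.0015087955925551998]) (array([ 0.4443, -0.3755,  0.0621]), [0.0010360069659144724, 0.001036006965914442]) [ 0.4468 -0.37    0.082 ]
[ 0.4739 -0.325   0.036 ] [0.1476, 0.0756, 0.1479, 0.0771]
59.14580462539076
59.73309931071824
wood 61.227938672133796
wood 60.839769580823315
shaker top (array([ 0.4981, -0.2929,  0.1141]), [0.0010837617765752086, 0.001067631094077251, 0.0010211116142721534])
tool x dir 60.56078032379558 [ 0.4457 -0.3687  0.2225]
```

```bash
python3 -m handwheel '[[[-0.05,0,0.7],0.14],[[0,0,0.9],0],[[0,0,0.9],0],[[0,0,0.8],0],[[0,0,0.6],0],[[0,0,0.35],0],[[0,0,0.2],0],[[0,0,0],0]]' 40
python3 - <<'E'
from h import *
s=ctrl.state(); print(s['joints'],s['tcp_pos'],s['wrist_force']);cap('wrist','w2');cap('scene','s2');cap('top','t2')
E
```

```text
time_s: 7.2
tcp_pos: [0.4448, -0.3707, 0.0446]
orientation: [0.867, 0.498, 0.0, 0.0]
wrist_force: [-0.4, -0.6, 0.3]
opening: 0.0401
[-0.03351599  0.72804887  0.94228935  1.95656601 -0.77986269  0.87192818
  0.80265734] [ 0.4447525  -0.3706615   0.04460532] [-0.39252087 -0.64824176  0.31457214]
```

View pics/s2.png

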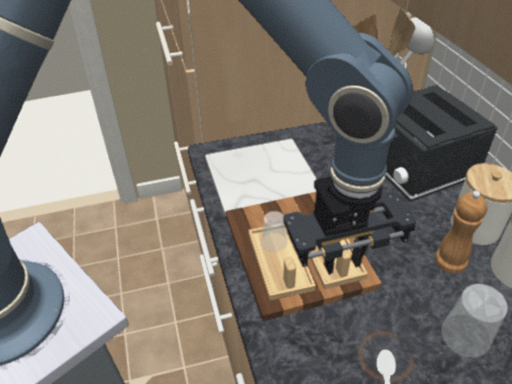

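View pics/w2.png

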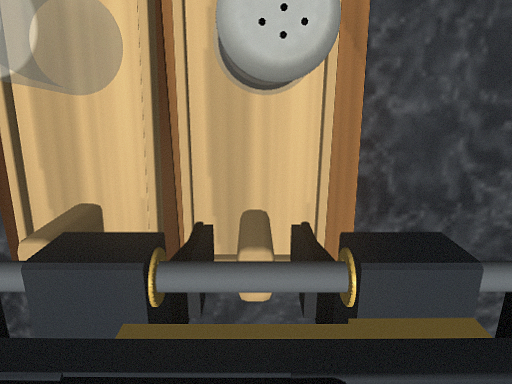

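```bash
python3 -m handwheel '[[[0,0,0],0],[[0,0,0],0],[[0,0,0],0],[[0,0,0],0],[[0,0,0],0],[[0,0,0],0]]' 0 50
python3 - <<'E'
from h import *
s=ctrl.state(); print(s['tcp_pos'],s['wrist_force'],s['moment'],s['opening']);cap('wrist','w3')
E
```

```text
time_s: 8.1
tcp_pos: [0.445, -0.3707, 0.0446]
orientation: [0.867, 0.498, 0.0, 0.0]
wrist_force: [2.1, -0.5, 0.8]
opening: 0.0154
[ 0.44503426 -0.37073709  0.04464753] [ 2.11853931 -0.48699001  0.84905915] [-0.26909796 -0.1706635  -0.0282894 ] 0.015374557544334007
```

View pics/w3.png

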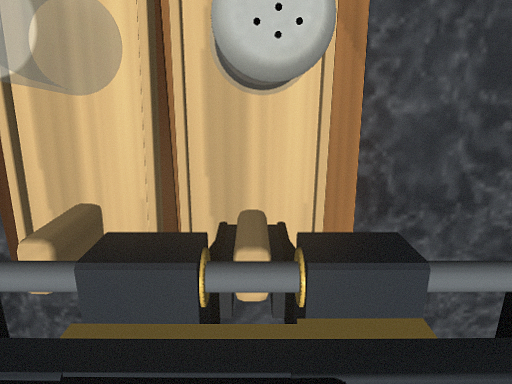

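```bash
python3 -m handwheel '[[[0.1,0,0],0],[[0.2,0,0],-0.04],[[0.3,0,0],-0.04],[[0.3,0,0],-0.04],[[0.3,0,0],-0.05],[[0.3,0,0],0],[[0.3,0,0],0],[[0.3,0,0],0],[[0.3,0,0],0],[[0.2,0,0],0],[[0.1,0,0],0],[[0,0,0],0]]'
python3 - <<'E'
from h import *
s=ctrl.state(); print(s['joints'],s['tcp_pos'],s['orientation'],s['wrist_force'],s['moment'],s['opening']);cap('scene','s4');cap('wrist','w4')
E
```

```text
time_s: 9.65
tcp_pos: [0.4984, -0.2761, 0.0446]
orientation: [0.863, 0.505, 0.0, -0.0]
wrist_force: [-0.9, -3.0, 5.8]
opening: 0.0154
[-0.23575011  0.72177845  0.9544498   1.97858068 -0.78759971  0.86584156
  0.64446715] [ 0.49843516 -0.27608798  0.04461191] [ 8.62882582e-01  5.05404315e-01  3.17699939e-04 -1.61920999e-04] [-0.87791813 -2.99606136  5.8271911 ] [-0.74447695  0.45735573 -0.0075727 ] 0.01541486478591094
```

View pics/s4.png

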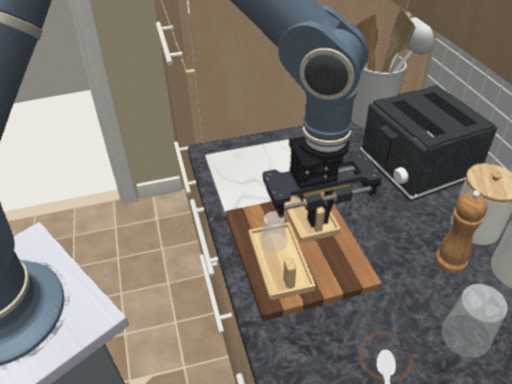

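View pics/w4.png

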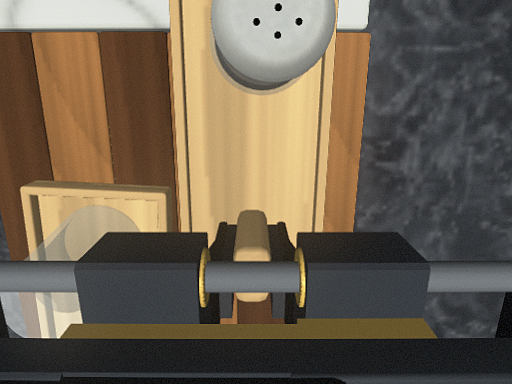

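```bash
python3 -m handwheel '[[[0.15,0,0],0],[[0.3,0,0],0],[[0.3,0,0],0],[[0.3,0,0],0],[[0.3,0,0],0],[[0.3,0,0],0],[[0.3,0,0],0],[[0.3,0,0],0],[[0.3,0,0],0],[[0.3,0,0],0],[[0.3,0,0],0],[[0.15,0,0],0]]'
python3 -m handwheel '[[[0,0,0],0]]'
python3 - <<'E'
from h import *
s=ctrl.state(); print(s['joints'],s['tcp_pos'],s['wrist_force'],s['moment'],s['opening']);cap('scene','s5');cap('wrist','w5');cap('top','t5')
i=cv2.imread('pics/s5.png')[110:320,190:400];cv2.imwrite('pics/s5z.png',cv2.resize(i,None,fx=2.8,fy=2.8,interpolation=cv2.INTER_CUBIC))
E
```

```text
time_s: 11.25
tcp_pos: [0.5623, -0.1585, 0.0432]
orientation: [0.863, 0.506, -0.0, -0.002]
wrist_force: [-0.0, 1.0, -3.7]
opening: 0.0157
time_s: 11.38
tcp_pos: [0.5623, -0.1587, 0.0431]
orientation: [0.862, 0.506, -0.0, -0.002]
wrist_force: [0.5, 0.2, -3.4]
opening: 0.0154
[-0.45743771  0.75071977  0.96190556  1.94269037 -0.80372169  0.89431793
  0.42102145] [ 0.5622976  -0.15872114  0.04307428] [ 0.47768611  0.20456409 -3.4188512 ] [-0.34888753  0.21810236  0.03206827] 0.015427411529548744
```

View pics/s5z.png

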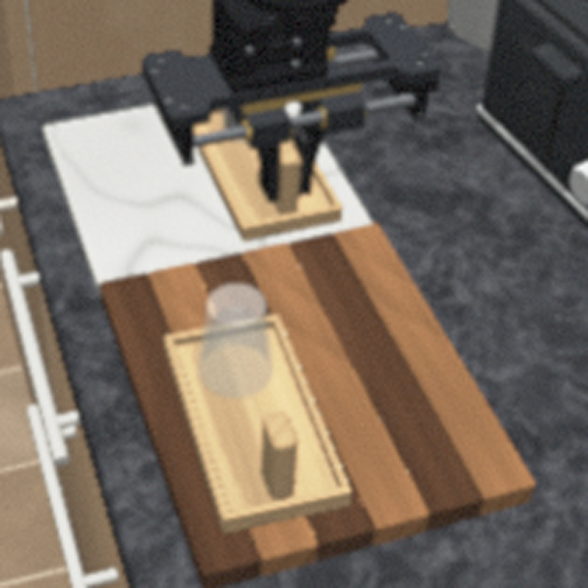

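View pics/w5.png

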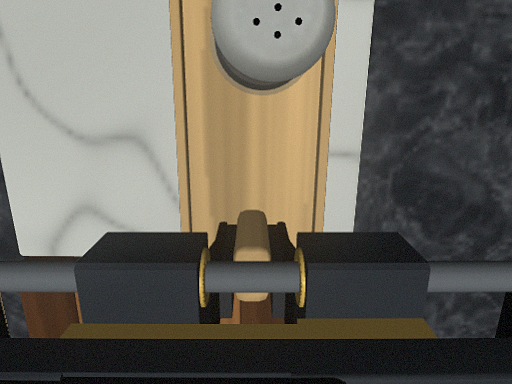

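View pics/t5.png

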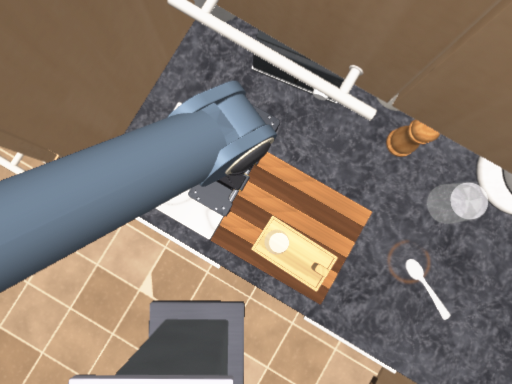

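```bash
python3 -m handwheel '[[[0,0,0.03],0],[[0,0,0.04],0],[[0.02,0,0.04],0],[[0.06,0,0.02],0],[[0.1,0,0.01],0],[[0.1,0,0],0],[[0.05,0,0],0],[[0,0,0],0]]'
python3 - <<'E'
from h import *
s=ctrl.state(); print(s['tcp_pos'],s['wrist_force'],s['moment'],s['orientation']);cap('scene','s6');cap('wrist','w6')
i=cv2.imread('pics/s6.png')[130:230,190:340];cv2.imwrite('pics/s6z.png',cv2.resize(i,None,fx=5,fy=5,interpolation=cv2.INTER_CUBIC))
E
```

```text
time_s: 12.52
tcp_pos: [0.5694, -0.1495, 0.0389]
orientation: [0.863, 0.505, 0.0, -0.0]
wrist_force: [0.9, -0.0, -2.8]
opening: 0.0157
[ 0.56944642 -0.14950222  0.03891721] [ 0.88999489 -0.02501236 -2.75267606] [-0.09567797  0.0475374  -0.0261379 ] [ 8.62862154e-01  5.05439204e-01  3.10481969e-04 -1.30417430e-04]
```

View pics/s6z.png

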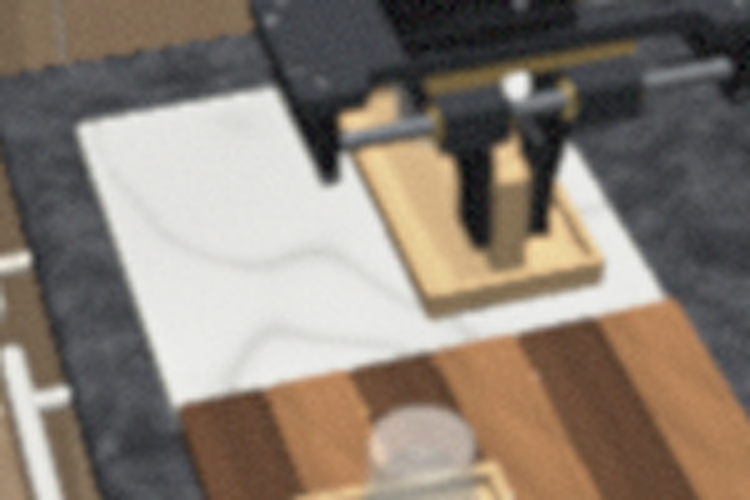

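View pics/w6.png

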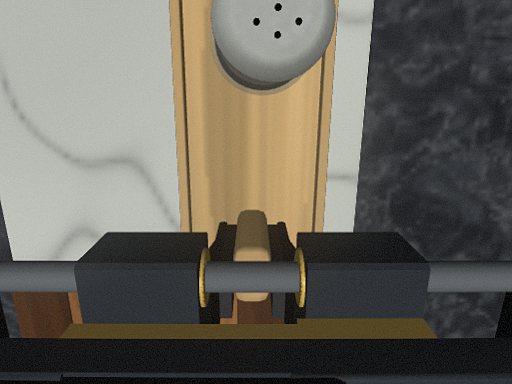

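```bash
python3 -m handwheel '[[[0.02,0,0.01],0],[[0.02,0,0.01],0],[[0,0,0],0]]';  python3 -m handwheel '[[[0,0,0.015],0],[[0,0,0],0],[[0,0,0],0]]'; python3 -c "
from rig import ctrl
s=ctrl.state();print(s['wrist_force'],s['moment'],s['tcp_pos'])"
```

```text
time_s: 13.0
tcp_pos: [0.5693, -0.1497, 0.0386]
orientation: [0.863, 0.505, -0.0, 0.0]
wrist_force: [-4.1, -2.1, 4.4]
opening: 0.0156
time_s: 13.38
tcp_pos: [0.5693, -0.1497, 0.0386]
orientation: [0.863, 0.505, -0.0, 0.0]
wrist_force: [-6.4, -0.6, 9.9]
opening: 0.0159
[-6.35778995 -0.5958366   9.88538057] [-0.3404827   1.26474364  0.08170737] [ 0.56926149 -0.14974342  0.03862834]
```

```bash
python3 -m handwheel '[[[0,0,-0.015],0],[[0,0,0],0]]'; python3 -m handwheel '[[[0,0,0],0],[[0,0,0],0],[[0,0,0],0],[[0,0,0],0]]' 36
python3 - <<'E'
from h import *
s=ctrl.state(); print(s['tcp_pos'],s['wrist_force'],s['opening']);cap('wrist','w7')
E
```

```text
time_s: 13.62
tcp_pos: [0.5694, -0.1496, 0.0386]
orientation: [0.863, 0.505, -0.0, 0.0]
wrist_force: [-4.0, -2.4, 5.7]
opening: 0.0157
time_s: 14.12
tcp_pos: [0.5701, -0.1483, 0.038]
orientation: [0.863, 0.505, 0.0, -0.0]
wrist_force: [-0.9, 0.3, -0.6]
opening: 0.0353
[ 0.57011816 -0.14826518  0.03796127] [-0.86658899  0.3460886  -0.58861157] 0.035279091676202065
```

View pics/w7.png

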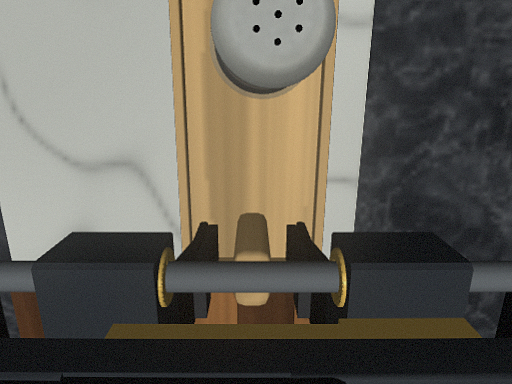

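Released cleanly; rise 0.1 m straight and inspect.

```bash
python3 -m handwheel '[[[0,0,-0.2],0],[[0,0,-0.4],0],[[0,0,-0.6],0],[[0,0,-0.6],0],[[0,0,-0.5],0],[[0,0,-0.2],0],[[0,0,0],0]]'
python3 - <<'E'
from h import *
cap('wrist','w8');cap('scene','s8')
i=cv2.imread('pics/w8.png')[0:260,0:420];cv2.imwrite('pics/w8z.png',cv2.resize(i,None,fx=1.9,fy=1.9,interpolation=cv2.INTER_CUBIC))
i=cv2.imread('pics/s8.png')[110:250,190:390];cv2.imwrite('pics/s8z.png',cv2.resize(i,None,fx=4,fy=4,interpolation=cv2.INTER_CUBIC))
E
```

```text
time_s: 15.05
tcp_pos: [0.57, -0.1485, 0.1386]
orientation: [0.863, 0.505, 0.0, 0.0]
wrist_force: [0.1, 0.1, -0.5]
opening: 0.036
```

View pics/w8z.png

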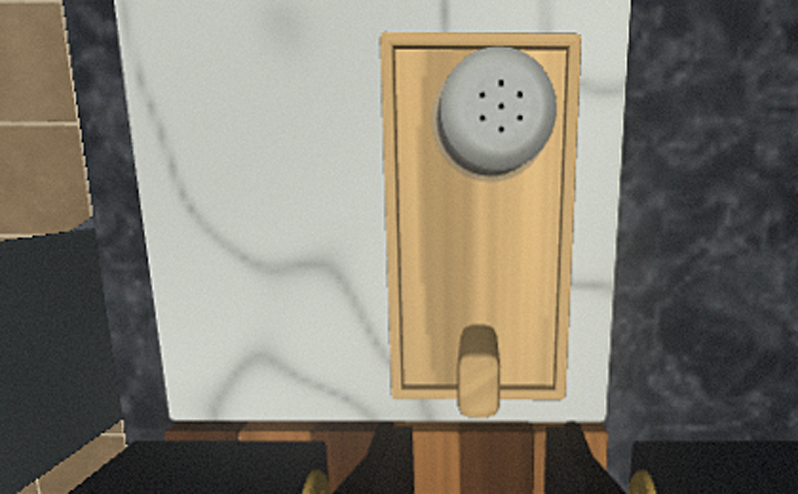

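View pics/s8z.png

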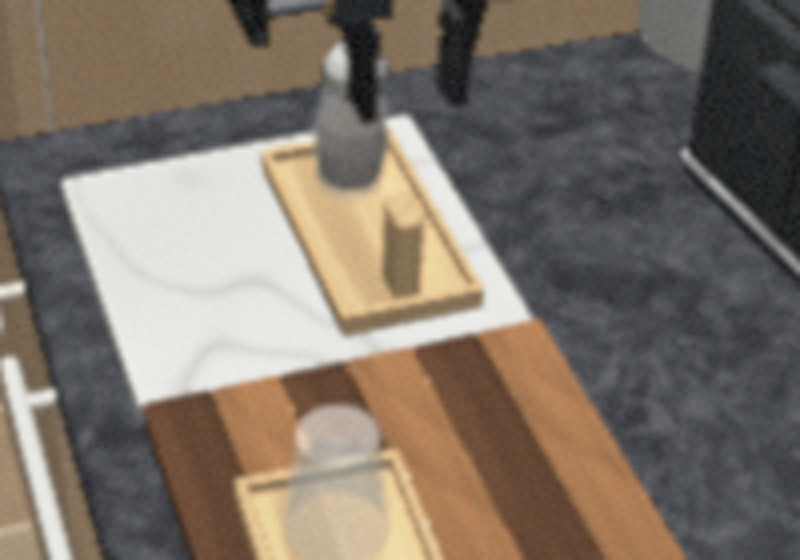

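```bash
python3 - <<'E'
from h import *
np.set_printoptions(precision=4,suppress=True)
W=load('w8');S=load('s8');w=lambda x,y:(x/1.9,y/1.9);s=lambda x,y:(190+x/4,110+y/4)
c0=np.array([.5578,-.0793,0]);th=np.radians(60.8);X=np.array([np.cos(th),np.sin(th),0]);N=np.array([-X[1],X[0],0])
sf=lambda p:np.array([(p-c0)@X,(p-c0)@N,p[2]])
q=[atz(W,w(*p),.03) for p in[(580,34),(565,399),(393,397),(382,34)]]
print('tray',sf(np.mean(q,0)))
for a,b in((1,0),(2,3)):v=q[b]-q[a];print(np.degrees(np.arctan2(v[1],v[0])))
for p in((170,420),(605,421)):print('slab near',sf(atz(W,w(*p),.014)))
v=atz(W,w(629,0),.014)-atz(W,w(607,400),.014);print('slab dir',np.degrees(np.arctan2(v[1],v[0])))
print('scene rim corners',[sf(atz(S,s(*p),.03)) for p in((482,291),(345,319),(264,154))])
print('rim tri',[sf(tri([(W,w(*a)),(S,s(*b))])[0]) for a,b in (((565,399),(482,291)),((393,397),(345,319)))])
print('slab near scene',[sf(atz(S,s(*p),.014)) for p in((532,319),(140,405))])
E
```

```text
tray [-0.0013 -0.045   0.03  ]
60.60236162319691
60.36744357972283
slab near [-0.0918  0.1028  0.014 ]
slab near [-0.0925 -0.1046  0.014 ]
slab dir 60.84354879534875
scene rim corners [array([-0.0806, -0.0788,  0.03  ]), array([-0.0797, -0.005 ,  0.03  ]), array([ 0.0666, -0.0062,  0.03  ])]
rim tri [array([-0.0766, -0.0821,  0.0262]), array([-0.0759, -0.0061,  0.0265])]
slab near scene [array([-0.0921, -0.1031,  0.014 ]), array([-0.0923,  0.1053,  0.014 ])]
```

```bash
python3 - <<'E'
from h import *
np.set_printoptions(precision=4,suppress=True)
T=load('top0');S=load('scene0');S8=load('s8');s8=lambda x,y:(190+x/4,110+y/4)
c0=np.array([.5578,-.0793,0]);th=np.radians(60.8);X=np.array([np.cos(th),np.sin(th),0]);N=np.array([-X[1],X[0],0])
sf=lambda p:np.array([(p-c0)@X,(p-c0)@N,p[2]])
print('far S8',[sf(atz(S8,s8(*p),.014)) for p in((65,182),(408,116))])
t=lambda x,y:(120+x/3,95+y/3); s=lambda x,y:(190+x/3,130+y/3)
print('far T',[sf(atz(T,t(*p),.014)) for p in((178,21),(16,287))],'near T',[sf(atz(T,t(*p),.014)) for p in((427,162),(271,434))])
print('wood far end T at .02',[sf(atz(T,t(*p),.02)) for p in((757,350),(604,628))],'S',[sf(atz(S,s(*p),.02)) for p in((572,458),(222,560))])
print('S near wood edge',[sf(atz(S,s(*p),.02)) for p in((405,180),(107,243))])
# wood seen front edge in wrist w1 : none
W=load('w8')
print([sf(atz(W,(p[0]/1.9,p[1]/1.9),.02)) for p in((170,428),(605,428))])
i=cv2.imread('pics/w8.png')[190:240,60:340];cv2.imwrite('pics/w8e.png',cv2.resize(i,None,fx=2.8,fy=6,interpolation=cv2.INTER_CUBIC))
E
```

```text
far S8 [array([0.0967, 0.1028, 0.014 ]), array([ 0.0976, -0.104 ,  0.014 ])]
far T [array([ 0.0964, -0.1044,  0.014 ]), array([0.0981, 0.1044, 0.014 ])] near T [array([-0.0971, -0.1045,  0.014 ]), array([-0.0974,  0.1047,  0.014 ])]
wood far end T at .02 [array([-0.3486, -0.1026,  0.02  ]), array([-0.3481,  0.1055,  0.02  ])] S [array([-0.3462, -0.1014,  0.02  ]), array([-0.3485,  0.1051,  0.02  ])]
S near wood edge [array([-0.1002, -0.1036,  0.02  ]), array([-0.0982,  0.105 ,  0.02  ])]
[array([-0.0935,  0.1002,  0.02  ]), array([-0.0936, -0.1036,  0.02  ])]
```

View pics/w8e.png

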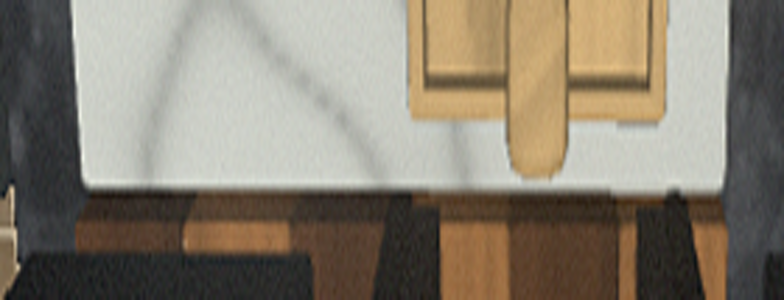

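```bash
python3 -m handwheel '[[[0,0,0.3],0],[[0,0,0.6],0],[[0,0,0.6],0],[[0,0,0.5],0],[[0,0,0.3],0],[[0,0,0.15],0],[[0,0,0],0]]'; python3 -m handwheel '[[[0,0,0],0],[[0,0,0],0],[[0,0,0],0],[[0,0,0],0],[[0,0,0],0]]' 0 25; python3 -m handwheel '[[[0.05,0,0],0],[[0.05,0,0],0],[[0.05,0,0],0],[[0,0,0],0],[[0,0,0],0]]'
```

```text
time_s: 16.02
tcp_pos: [0.5699, -0.1488, 0.0401]
orientation: [0.863, 0.505, -0.0, 0.0]
wrist_force: [0.4, -0.8, -0.0]
opening: 0.0362
time_s: 16.65
tcp_pos: [0.5701, -0.1486, 0.0405]
orientation: [0.863, 0.505, 0.0, 0.0]
wrist_force: [0.4, 1.7, 4.0]
opening: 0.0158
time_s: 17.27
tcp_pos: [0.5722, -0.1454, 0.0405]
orientation: [0.863, 0.505, -0.001, 0.001]
wrist_force: [-4.0, -4.3, 4.4]
opening: 0.0159
```

```bash
python3 -m handwheel '[[[0.04,0,0],0],[[0.04,0,0],0],[[0,0,0],0]]'; python3 -m handwheel '[[[-0.02,0,0],0],[[0,0,0],0],[[0,0,0],0],[[0,0,0],0],[[0,0,0],0]]' 36;  python3 -m handwheel '[[[0,0,-0.2],0],[[0,0,-0.4],0],[[0,0,-0.6],0],[[0,0,-0.6],0],[[0,0,-0.5],0],[[0,0,-0.2],0],[[0,0,0],0]]'
python3 - <<'E'
from h import *
cap('wrist','w9');cap('scene','s9')
i=cv2.imread('pics/w9.png')[0:260,0:420];cv2.imwrite('pics/w9z.png',cv2.resize(i,None,fx=1.9,fy=1.9,interpolation=cv2.INTER_CUBIC))
i=cv2.imread('pics/s9.png')[110:310,190:390];cv2.imwrite('pics/s9z.png',cv2.resize(i,None,fx=3,fy=3,interpolation=cv2.INTER_CUBIC))
E
```

```text
time_s: 17.65
tcp_pos: [0.5739, -0.1425, 0.0405]
orientation: [0.863, 0.505, -0.001, 0.001]
wrist_force: [-2.2, -4.3, 4.2]
opening: 0.0162
time_s: 18.27
tcp_pos: [0.574, -0.1411, 0.04]
orientation: [0.863, 0.505, 0.0, -0.0]
wrist_force: [1.0, -0.5, 0.8]
opening: 0.0357
time_s: 19.15
tcp_pos: [0.5741, -0.1412, 0.1406]
orientation: [0.863, 0.505, 0.0, 0.0]
wrist_force: [0.2, 0.0, -0.6]
opening: 0.0361
```

View pics/w9z.png

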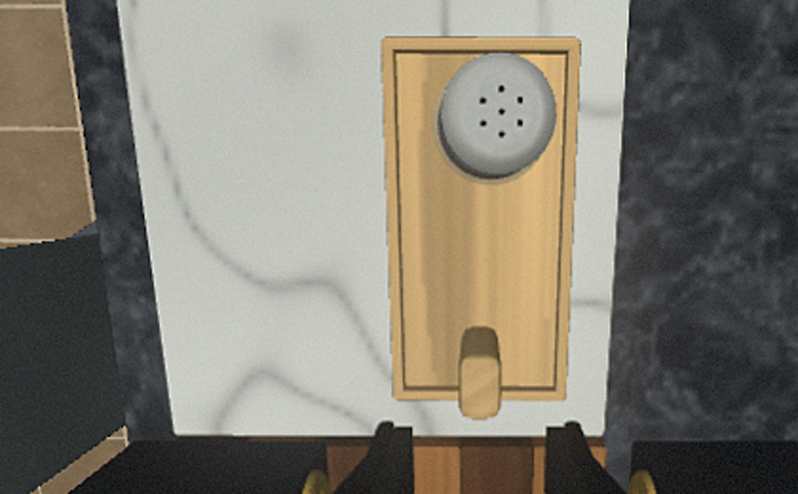

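View pics/s9z.png

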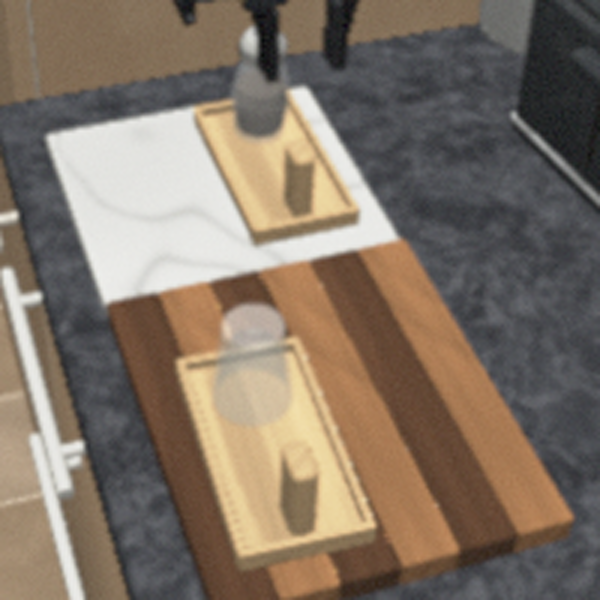

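```bash
python3 - <<'E'
from h import *
np.set_printoptions(precision=4,suppress=True)
W=load('w9');S=load('s9');w=lambda x,y:(x/1.9,y/1.9);s=lambda x,y:(190+x/3,110+y/3)
c0=np.array([.5578,-.0793,0]);th=np.radians(60.8);X=np.array([np.cos(th),np.sin(th),0]);N=np.array([-X[1],X[0],0])
sf=lambda p:np.array([(p-c0)@X,(p-c0)@N,p[2]])
q=[atz(W,w(*p),.03) for p in[(580,39),(566,400),(393,399),(382,39)]]
print('tray',sf(np.mean(q,0)))
for a,b in((1,0),(2,3)):v=q[b]-q[a];print(np.degrees(np.arctan2(v[1],v[0])))
print('slab near',sf(atz(W,w(175,435),.014)))
print('scene',[sf(atz(S,s(*p),.03)) for p in((358,211),(255,232),(195,112))])
a=load('scene0')['image'].astype(int);b=S['image'].astype(int)
d=abs(a-b)[225:305,250:315].mean(); print('glass tray img diff',d)
st=ctrl.state();print(st['time_s'],st['wrist_force'],abs(st['qd']).max())
ctrl.hand_in()
E
```

```text
tray [ 0.0057 -0.0452  0.03  ]
60.75333774027268
60.378438175923684
slab near [-0.092   0.1024  0.014 ]
scene [array([-0.0727, -0.0794,  0.03  ]), array([-0.0719, -0.005 ,  0.03  ]), array([ 0.0715, -0.0053,  0.03  ])]
glass tray img diff 6.540897435897436
19.25 [ 0.0547  0.1538 -0.1796] 0.008031437459666833
the job is handed in; nothing more can be done
```

I gripped the salt tray by its handle tab and slid it along the boards. I held it level over the step, lowered it the 6 mm onto the marble and let go. My first check put it about 5 mm short of midway, so I took the tab again and slid it about 7 mm further. I then released it, rose 0.1 m and handed the job in at 19.3 s.

**Last checks:**
- **Position along the slab:** the tray centre is within about 2 mm of the slab's middle. The scene camera puts it level with the middle to within that. The wrist camera read +6 mm, but it also read the slab's near edge about 5 mm off, so I allowed for that bias.
- **Position across the slab:** it is 45 mm to the back of the slab's centre line, in the same lane as it started. The whole tray is on the marble.
- **Straightness:** the tray's heading is 60.4–60.8° against the slab's 60.8°.
- **Shaker:** it is standing on the tray.
- **Robot:** the gripper was clear of everything, with wrist force near zero.
- **Other tray:** the one with the shot glass looks unmoved in the before and after pictures. A rough pixel comparison of that area still differed by 6.5 grey levels on average; I did not look into this or measure that tray's pose again.

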